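# Set the thumbwheel preset and load it

## Task

On the preset box, roll the three thumbwheels with a light fingertip so that, from left to right as seen from the robot, they stand at 5, 1 and 3, pressing each no harder than about 15 N. Only when all three are right, gently push the round load button beside them fully down and let it come back up. Leave the sample cup, the dropper bottle and the petri dish beside the box where they are.

Things in the scene. Friction and masses are not known exactly. Their poses are not given: they have to be found in the camera images.
- preset_box: Flat grey control box with aluminium top, 120 (x) x 210 (y) x 56 high, fixed to the bench. Origin: centre of its underside; x to its back, y to its left, z up. On top, three black thumbwheel modules in a row along y (bezels 86 x 40), each with a white wheel standing out, 64 across, 14 wide, axle along y; right of them (x 0, y -82) the round grey load button, 24 across.
- rim_low_1 (a point): On the left wheel's centre line (box x 0, y +60), 88 mm above the bench; axes as the box. The modules are not clipped in equally deep: the true top of each rim is 0 to 14 mm above this point, different from wheel to wheel and not measured, so feel for it. Scale cheeks beside the wheel (29 mm over both) stand 13 mm below the rim's top, the bezel 28 mm below.
- rim_low_2 (a point): The same for the middle wheel (box y +14). Every wheel is sprung: under a finger it starts to sink at about 2 N, then 3 N per mm, and bottoms at 6 mm (about 20 N).
- rim_low_3 (a point): The same for the right wheel (box y -32). Every wheel is stiff (0.09 N m) with a finely ribbed rim that a finger cannot catch on: a fingertip carries the rim along only if it presses with 7 N or more (10 N is safe), else it slides over it. Pressed on top and dragged 11 mm along box x it turns the wheel one division.
- wheel_1 (a joint): Left wheel, angle in rad: setting = angle / 0.349 (20 degrees a division). It grows as the top of the rim is rolled to the back (+x). The black line across the white rim shows it: 60 degrees toward the front (-x) is 0, straight up is 3, 60 degrees to the back is 6; white ticks on the black cheeks mark 0 to 6 (0, 3, 6 thicker). Stops at -0.1 and 2.2; it stays where left.
- wheel_2 (a joint): Middle wheel, as the left one.
- wheel_3 (a joint): Right wheel, as the left one.
- load_button (a joint): Travel of the load button in m: 0 up, 0.005 fully down; sprung, about 5 N to push fully down.
- load_button_top (a point): Centre of the load button's top face; z up, it is pressed straight down.
- sample_cup: Screw-top sample cup, 55 across, 58 high, standing to the right of the box. Origin at the centre of its underside.
- dropper: Brown dropper bottle, 29 across, 79 high, standing to the left of the box. Origin at the centre of its underside.
- petri_dish: Closed clear petri dish, 91 across, 9 high, lying in front of the box. Origin at the centre of its underside.

How it is judged:
On the way, in this order (a step that is already met when the one before it is completed fails the run):
1. all three wheels stand at 5, 1, 3 (value of joint wheel_1 between 1.63 and 1.86 rad and value of joint wheel_2 between 0.234 and 0.464 rad and value of joint wheel_3 between 0.932 and 1.162 rad), for 0.2 s.
2. the load button is fully down (value of joint load_button above 0.004 m), for 0.05 s.
At the end, for the whole second after the job is handed in: The wheels stand at 5, 1 and 3 from left to right, each within a third of a division (0.115 rad), after the load button has been pushed down at least 4 mm with the wheels so set; the button is back up (less than 1.5 mm down) (all of step 1 and value of joint load_button below 0.0015 m); the robot touches nothing.
It fails at once if a wheel (or anything but the box and its button) is pressed with more than 18 N (contact force between the fingers and anything else above 18 N and contact force between the fingers and preset_box below 0.1 N).
It fails at once if the box or its button is pressed with more than 30 N (contact force between the fingers and preset_box above 30 N).
It fails at once if the load button is pushed down while a wheel is not at its setting (value of joint load_button above 0.004 m and not (value of joint wheel_1 between 1.63 and 1.86 rad and value of joint wheel_2 between 0.234 and 0.464 rad and value of joint wheel_3 between 0.932 and 1.162 rad)).
It fails at once if the sample cup, dropper bottle or petri dish is shifted more than 20 mm (distance of any of sample_cup, dropper, petri_dish from where it was at the start of the episode above 0.02 m).
It also fails if it takes over 72 s, if anything falls off the work surface, if the arm or the gripper's body presses on something with over 40 N, if the wrist force passes 120 N, or if a joint passes its speed limit or range.

## Robot

A 7-joint arm with a two-finger parallel gripper is mounted at the origin on a cart in front of the work surface, level with it; the furniture and walls round the work are solid. World frame = base frame: x ahead of the robot, y to its left, z up, the work surface at z = 0. Lengths are in m, angles in rad, forces in N, time in s.
With the tool pointing down it reaches from about 0.4 to 0.85 m from the base axis. Payload 10.4 kg.
Tool frame: the origin (TCP) lies at the very end of the fingers, on their centre line; the grasp point (between the pads) lies 19 mm behind it (r.pinch_z is the distance from the TCP to the grasp point, in m); z points along the fingers, y is the line along which they close (so a half turn about z gives the same grasp; the last joint's range is limited). The gripper opens to 87 mm and grips with 3 to 60 N. Pads are 19 mm wide; open, the fingers measure 117 mm over their backs; the gripper's body (75 mm by 190 mm) begins 51 mm behind the grasp point.
Start: joints at [-1.134, 0.332, -0.065, 1.46, 0.022, 1.35, -0.088], TCP at [0.277, 0.56, 0.223] pointing down, gripper open.
Joint ranges: [-2.6, 2.6], [-0.5, 2.12], [-1.47, 1.34], [0.16, 2.42], [-1.27, 4.41], [0.06, 2.06], [-2.6, 2.6]. Speed limits (rad/s): [2.22, 2.22, 2.79, 2.79, 3.14, 3.14, 3.14].

## Interface

Orientations are given as a unit quaternion [x, y, z, w].
In Python, from bench import sensors, vision, r gives the robot as it stands.
- The arm moves only by the shell command python3 -m crank 'ROWS' [OPENING] [FORCE]. ROWS is JSON, a list of rows, each a list of 2 entries, a list of its own where there are three numbers: the shift along the tool's x, y, z normalised to -1 to 1, where 1 is 3 cm, then the turn about the tool's z normalised to -1 to 1, where 1 is 8 degrees. A call has 1 to 12 rows; each row shifts and turns the commanded pose from where the row before left it, along the tool's axes as they then stand; what a row does not reach is not made up. A row lasts 1/8 s, in which the tool goes at most 62.5 mm and 10.7 degrees, less where a joint would pass 70% of its speed; a pose out of reach is approached as far as the arm can. A call with a number of a shift or a turn outside -1 to 1 is refused whole. A call with a gripper value outside its range is refused whole. OPENING is the opening, from 0 (shut) to 1 (fully open), set as the call begins (- or left out, the last holds). The fingers move at their own pace and stop on an object; FORCE is the grip in N (left out, the last holds). Time passes only in rows, so rows that do not move let the fingers close. It gives the time, the measured TCP pose, the force, the opening and the grip force at its end, in the units of the state.
- sensors.read_state(): the state, without advancing time (a new reading comes with each control period).
- vision.camera(name): name is "side" or "top"; returns the picture (420x560x3 uint8, red, green, blue); there is no depth.
- vision.camera_model(name): a dict with "vertical_fov" (degrees; the focal length in pixels is half the picture's height over the tangent of half this angle, whatever the lens; pixels are square), "cx", "cy" (the principal point, pixels), "camera_from_world" (4x4, takes a point from world to camera coordinates). Camera axes: x right, y down, z forward; pixel columns grow to the right and rows downward; lengths in m; the calibration is good to about 2 mm. A picture is of the moment at which its call begins. camera_model takes no time and is no camera call.
- r.close_job(): hands the job in; it is judged then, once.
The state is a dict: "time": time; "joint_positions": joint angles; "joint_vel": joint speeds; "joint_torque": joint torques, N m; "ee_pos": TCP position; "eef_rot": TCP orientation; "ft_force": force on the tool from outside, world axes, zero at the start; "torque": the same for the moment, N m; "width": finger opening in m; "grip_force": force on a finger pad.
Only numpy, scipy, OpenCV 4.12 (cv2) and the standard library are available. Lean on these libraries where they do the work, as an engineer would, in place of code of your own. Each camera call takes 0.05 s, during which the arm holds its last target. There are 200 camera calls.

## Working session

There is one attempt and no reset: what is moved stays moved. The work goes in short steps, Python scripts to look and compute and a shell command to move; the robot and the scene stay as the last step left them, time stands still between calls to the robot, and variables do not carry over. Pictures are saved under pics/ and viewed, at most 10 in all, crops included, and the job is handed in when it is done.

```bash
mkdir -p pics; python3 - <<'E'
from bench import sensors, vision, r
import cv2
s=sensors.read_state(); print({k:s[k] for k in('time','ee_pos','eef_rot','ft_force','width')})
for n in('top','side'):
    cv2.imwrite(f'pics/{n}0.png',vision.camera(n)[:,:,::-1]); print(n,vision.camera_model(n))
E
```

```text
{'time': 0.0, 'ee_pos': array([0.27720552, 0.55972358, 0.22174479]), 'eef_rot': array([ 2.27862513e-01,  9.73693052e-01, -7.10481442e-04, -1.08262195e-04]), 'ft_force': array([0.47641459, 0.38065074, 0.01676085]), 'width': 0.08724830916010623}
top {'vertical_fov': 57.21593685307832, 'cx': 286.3341439862427, 'cy': 215.19640327197064, 'camera_from_world': array([[ 0.01763669, -0.99911647,  0.03814742, -0.01088927],
       [-0.98206354, -0.02447383, -0.18695519,  0.54308159],
       [ 0.18772363, -0.03416592, -0.98162749,  0.82080348],
       [ 0.        ,  0.        ,  0.        ,  1.        ]])}
side {'vertical_fov': 46.46181837590386, 'cx': 272.322964886657, 'cy': 203.50214104661998, 'camera_from_world': array([[-0.99983028, -0.01779171, -0.0047814 ,  0.542741  ],
       [-0.00703829,  0.60873242, -0.79334438,  0.06123813],
       [ 0.01702555, -0.79317608, -0.60875433,  1.11051866],
       [ 0.        ,  0.        ,  0.        ,  1.        ]])}
```

View pics/top0.png

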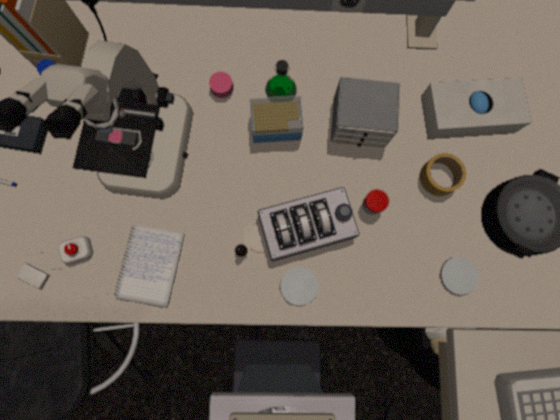

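View pics/side0.png

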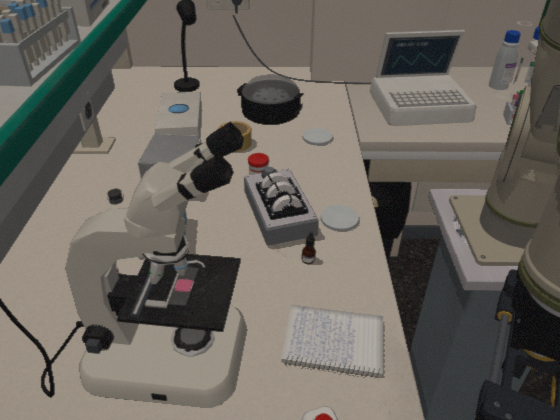

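The top view shows the box around (308,223), turned by roughly 13°, with the button at (344,212), the red cup at (376,201), the dropper at (241,250) and the dish at (298,287). The side view shows the box at (280,203) with the button at the far end. I'll make an enlarged crop next.

```bash
python3 - <<'E'
import cv2,numpy as np
t=cv2.imread('pics/top0.png')[175:270,250:370]; s=cv2.imread('pics/side0.png')[155:250,225:345]
f=lambda i:cv2.resize(i,None,fx=6,fy=6,interpolation=cv2.INTER_CUBIC)
cv2.imwrite('pics/c_top.png',f(t)); cv2.imwrite('pics/c_side.png',f(s))
E
```

```text
(no output)
```

View pics/c_top.png

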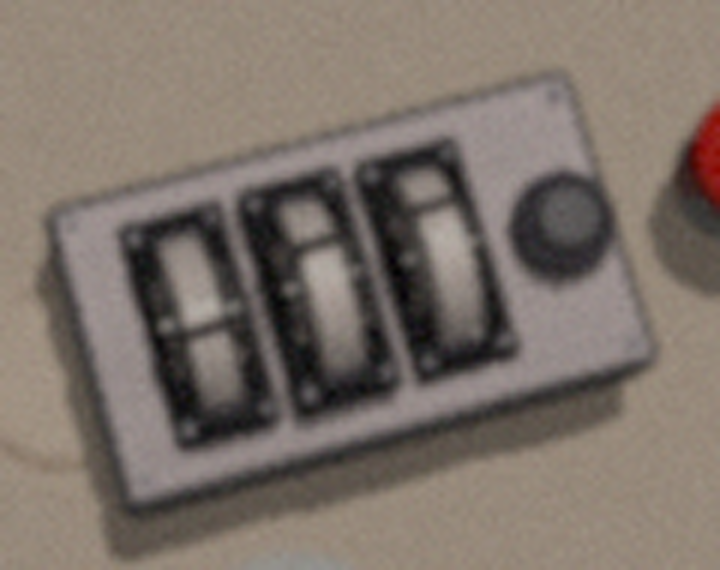

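View pics/c_side.png

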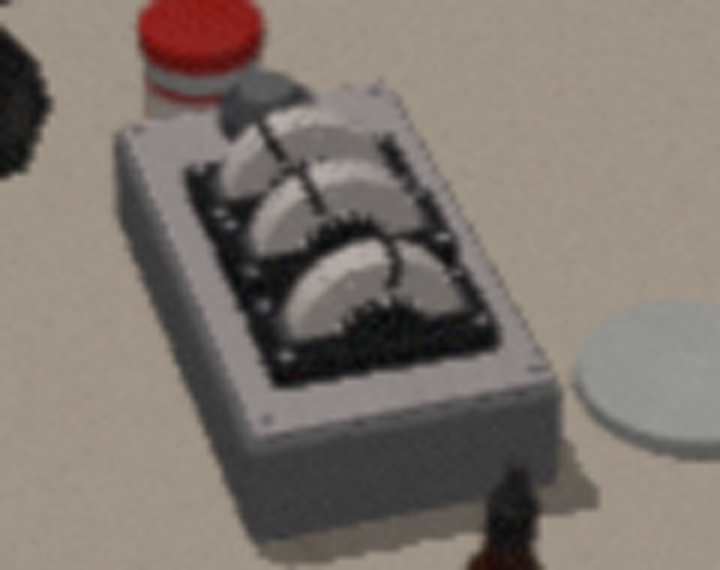

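The crops show the box's top plate with corners at (50,215), (570,72), (655,360) and (128,505) in the top crop. The wheel lines sit at (203,326), (317,243) and (434,202), so wheel 1 is just under 3 and wheels 2 and 3 are around 5.

```bash
cat > h.py <<'E'
import numpy as np
from bench import vision
def ray(n,uv):
    m=vision.camera_model(n); f=210/np.tan(np.radians(m['vertical_fov'])/2)
    T=m['camera_from_world']; R=T[:3,:3]
    return -R.T@T[:3,3], R.T@np.array([(uv[0]-m['cx'])/f,(uv[1]-m['cy'])/f,1])
def plane(n,uv,z):
    c,d=ray(n,uv); return c+d*(z-c[2])/d[2]
def crop(n,p): o={'top':(250,175),'side':(225,155)}[n]; return (p[0]/6+o[0]-.4,p[1]/6+o[1]-.4)
E
python3 - <<'E'
import numpy as np
from h import *
P=np.array([plane('top',crop('top',p),.056) for p in [(50,215),(570,72),(655,360),(128,505)]])
S=np.array([plane('side',crop('side',p),.056) for p in [(262,440),(118,132),(385,85),(560,383)]])
for A in(P,S): print(A.round(4).tolist(),[np.linalg.norm(A[i]-A[i-1]).round(4) for i in range(4)],A.mean(0).round(4))
# order P: BL(back-left),BR,FR,FL
c=P.mean(0)[:2]; v=(P[0]-P[1]+P[3]-P[2])[:2]; yaw=np.arctan2(-v[0],v[1]); print('yaw top',np.degrees(yaw))
v2=(S[0]-S[1]+S[3]-S[2])[:2]; print('yaw side',np.degrees(np.arctan2(-v2[0],v2[1])))
c2=S.mean(0)[:2]
ex=np.array([np.cos(yaw),np.sin(yaw),0]); ey=np.array([-ex[1],ex[0],0])
B=lambda x,y,z: np.array([*c,z])+x*ex+y*ey
for n,p in(('cup',(376,201)),('dropper',(241,250)),('dish',(298,287))):
    q=plane('top',p,{'cup':.058,'dropper':.079,'dish':.009}[n]); d=q-B(0,0,q[2]); print(n,q.round(3),'box',(d@ex).round(3),(d@ey).round(3))
q=plane('top',crop('top',(572,210)),.066); d=q-B(0,0,q[2]); print('button',q,d@ex,d@ey)
for k,(y,p) in enumerate(zip((.06,.014,-.032),((203,326),(317,243),(434,202)))):
  for top in(.088,.095,.102):
    o,d=ray('top',crop('top',p)); o=o-B(0,y,top-.032)
    ox,dx,oz,dz,oy,dy=o@ex,d@ex,o[2],d[2],o@ey,d@ey
    a=dx*dx+dz*dz;b=ox*dx+oz*dz;cc=ox*ox+oz*oz-.032**2
    t=(-b-np.sqrt(b*b-a*cc))/a
    print(k+1,top,'setting',round(3+np.degrees(np.arctan2(ox+t*dx,oz+t*dz))/20,2),'y off',round((oy+t*dy)*1e3,1))
  print('   xy',B(0,y,0)[:2].round(4))
print('btn',B(0,-.082,0))
E
```

```text
[[0.5516, 0.065, 0.056], [0.6126, -0.132, 0.056], [0.502, -0.1629, 0.056], [0.4438, 0.033, 0.056]] [np.float64(0.1125), np.float64(0.2062), np.float64(0.1148), np.float64(0.2044)] [ 0.5275 -0.0492  0.056 ]
[[0.55, 0.0637, 0.056], [0.613, -0.1279, 0.056], [0.5046, -0.1635, 0.056], [0.4432, 0.0306, 0.056]] [np.float64(0.1118), np.float64(0.2016), np.float64(0.114), np.float64(0.2036)] [ 0.5277 -0.0493  0.056 ]
yaw top 16.864189215153573
yaw side 17.88014161239209
cup [ 0.58  -0.203  0.058] box 0.006 -0.163
dropper [0.459 0.098 0.079] box -0.022 0.16
dish [ 0.384 -0.031  0.009] box -0.132 0.059
button [ 0.55648448 -0.13030629  0.066     ] 0.004213470896815178 -0.08600115809742503
1 0.088 setting 2.63 y off 0.7
1 0.095 setting 2.54 y off 1.2
1 0.102 setting 2.46 y off 1.6
   xy [0.5101 0.0082]
2 0.088 setting 4.36 y off -1.8
2 0.095 setting 4.24 y off -0.8
2 0.102 setting 4.12 y off 0.1
   xy [ 0.5234 -0.0358]
3 0.088 setting 4.73 y off -1.8
3 0.095 setting 4.6 y off -0.4
3 0.102 setting 4.46 y off 1.1
   xy [ 0.5368 -0.0798]
btn [ 0.55129145 -0.12769955  0.        ]
```

```bash
cat >> h.py <<'E'
from bench import sensors
from scipy.spatial.transform import Rotation as Ro
C=np.array([.5276,-.0492]); YAW=np.radians(17.3)
EX=np.array([np.cos(YAW),np.sin(YAW)]); EY=np.array([-EX[1],EX[0]])
def st():
    s=sensors.read_state(); R=Ro.from_quat(s['eef_rot']).as_matrix(); p=s['ee_pos']; d=p[:2]-C
    print('t',round(s['time'],2),'box xy z mm',(d@EX*1e3).round(1),(d@EY*1e3).round(1),(p[2]*1e3).round(1),'F',s['ft_force'].round(1),'toolY-YAW',np.degrees(np.arctan2(R[1,1],R[0,1])-YAW).round(2),'tilt',np.degrees(np.arccos(-R[2,2])).round(2))
    return p,R
def to(x,y,z):
    p,R=st(); t=np.array([*(C+x*EX+y*EY),z]); print('rows units',(R.T@(t-p)/.03).round(3))
E
python3 -m crank '[[[0,0,0],1],[[0,0,0],1],[[0,0,0],1],[[0,0,0],1],[[0,0,0],1],[[0,0,0],0.8],[[0,0,0],0]]' 0 5
python3 - <<'E'
from h import *
p,R=st(); print('to mid',R.T@(np.array([.40,.2,.2])-p)/.03,'then',R.T@(np.array([*(C+.06*EY),.13])-[.4,.2,.2])/.03)
E
```

```text
time: 0.98
ee_pos: [0.2772, 0.5599, 0.2222]
eef_rot: [0.593, 0.805, -0.0, 0.0]
ft_force: [-0.4, -0.6, 0.5]
width: 0.0251
grip_force: 0.0
t 0.97 box xy z mm -57.9 656.0 222.2 F [-0.4 -0.6  0.5] toolY-YAW 0.0 tilt 0.04
to mid [-12.67184695   0.33901738   0.74640657] then [-7.19436908  1.59151402  2.33693815]
```

```bash
python3 -m crank '[[[-0.5,0,0],0],[[-1,0,0],0],[[-1,0,0],0],[[-1,0,0.1],0],[[-1,0,0.1],0],[[-1,0,0.1],0],[[-1,0,0.1],0],[[-1,0,0.1],0],[[-1,0,0.1],0],[[-1,0,0.1],0],[[-1,0,0],0],[[-1,0,0],0]]' 
python3 -m crank '[[[-1,0.1,0],0],[[-1,0.1,0],0],[[-1,0.1,0],0],[[-1,0.2,0],0],[[-1,0.2,0],0],[[-1,0.2,0],0],[[-1,0.2,0.3],0],[[-1,0.2,0.4],0],[[-0.3,0.1,0.4],0],[[0,0,0.4],0],[[0,0,0],0],[[0,0,0],0]]' 
python3 - <<'E'
from h import *
import cv2
to(-.012,.06,.115)
a=np.hstack([vision.camera('top')[150:290,230:390],vision.camera('side')[110:250,205:365]])
cv2.imwrite('pics/a1.png',cv2.resize(a,None,fx=2.5,fy=2.5,interpolation=cv2.INTER_CUBIC)[:,:,::-1])
E
```

```text
time: 2.48
ee_pos: [0.3797, 0.2286, 0.2014]
eef_rot: [0.593, 0.806, 0.0, -0.0]
ft_force: [1.2, 1.4, -0.5]
width: 0.0005
grip_force: 0.0
time: 3.98
ee_pos: [0.4935, 0.0062, 0.1568]
eef_rot: [0.592, 0.806, 0.0, -0.0]
ft_force: [0.2, -0.8, -0.3]
width: 0.0003
grip_force: 0.0
t 3.98 box xy z mm -16.1 63.0 156.8 F [ 0.2 -0.8 -0.3] toolY-YAW 0.04 tilt 0.03
rows units [-0.101  0.135  1.393]
```

View pics/a1.png

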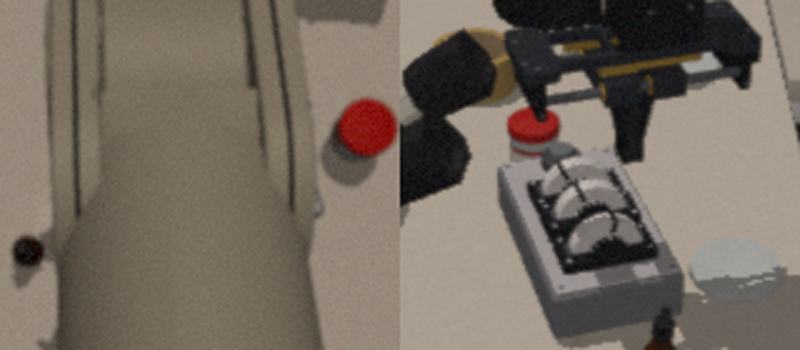

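The arm hides the box from the top camera. The side view shows the closed fingers, tip at about (630,160), clear of everything. I'll go down and feel for wheel 1.

```bash
python3 -m crank '[[[-0.1,0.13,0.4],0],[[0,0,0.6],0],[[0,0,0.55],0],[[0,0,0],0],[[0,0,0],0]]' | grep -E 'pos|force'
for i in 1; do python3 -m crank '[[[0,0,0.067],0],[[0,0,0],0],[[0,0,0],0]]' | grep -E 'pos|ft'; done
python3 -m crank '[[[0,0,0.067],0],[[0,0,0],0],[[0,0,0],0]]' | grep -E 'pos|ft'
python3 -c "
from h import *
st()"
```

```text
ee_pos: [0.4985, 0.0035, 0.1103]
ft_force: [-0.4, 0.7, 0.4]
grip_force: 0.0
ee_pos: [0.4984, 0.0037, 0.1082]
ft_force: [-0.9, -0.4, 0.4]
ee_pos: [0.4983, 0.0036, 0.106]
ft_force: [-0.8, 0.4, 0.8]
t 5.45 box xy z mm -12.3 59.2 106.0 F [-0.8  0.4  0.8] toolY-YAW -0.04 tilt 0.0
```

```bash
python3 -m crank '[[[0,0,0.08],0],[[0,0,0],0],[[0,0,0],0]]' | grep -E 'pos|ft'
python3 -m crank '[[[0,0,0.05],0],[[0,0,0],0],[[0,0,0],0]]' | grep -E 'pos|ft'
python3 -m crank '[[[0,0,0.05],0],[[0,0,0],0],[[0,0,0],0]]' | grep -E 'pos|ft'

```

```text
ee_pos: [0.4983, 0.0036, 0.1036]
ft_force: [-0.5, 0.6, 0.4]
ee_pos: [0.4983, 0.0036, 0.1021]
ft_force: [-0.0, 0.6, 0.3]
ee_pos: [0.4983, 0.0036, 0.1006]
ft_force: [-0.8, 0.6, -0.1]
```

```bash
python3 -m crank '[[[0,0,0.05],0],[[0,0,0],0],[[0,0,0],0]]' | grep -E 'pos|ft'

```

```text
ee_pos: [0.4983, 0.0036, 0.0991]
ft_force: [-0.4, 0.2, -0.7]
```

```bash
python3 -m crank '[[[0,0,0.04],0],[[0,0,0],0],[[0,0,0],0]]' | grep -E 'pos|ft'

```

```text
ee_pos: [0.4983, 0.0036, 0.0979]
ft_force: [-0.1, -0.5, -0.5]
```

```bash
python3 -m crank '[[[0,0,0.04],0],[[0,0,0],0],[[0,0,0],0]]' | grep -E 'pos|ft'
python3 -m crank '[[[0,0,0.04],0],[[0,0,0],0],[[0,0,0],0]]' | grep -E 'pos|ft'

```

```text
ee_pos: [0.4983, 0.0036, 0.0967]
ft_force: [-0.0, -0.4, 0.4]
ee_pos: [0.4983, 0.0036, 0.0955]
ft_force: [0.4, -0.3, -0.1]
```

```bash
python3 -m crank '[[[0,0,0.04],0],[[0,0,0],0],[[0,0,0],0]]' | grep -E 'pos|ft'

```

```text
ee_pos: [0.4983, 0.0036, 0.0944]
ft_force: [0.7, -0.3, 0.4]
```

```bash
python3 -m crank '[[[0,0,0.03],0],[[0,0,0],0],[[0,0,0],0]]' | grep -E 'pos|ft'

```

```text
ee_pos: [0.4984, 0.0036, 0.0936]
ft_force: [-0.6, 0.1, 4.0]
```

```bash
python3 -m crank '[[[0,0,0.04],0],[[0,0,0.02],0],[[0,0,0],0],[[0,0,0],0]]' | grep -E 'pos|ft'

```

```text
ee_pos: [0.4985, 0.0036, 0.092]
ft_force: [-1.4, -0.1, 6.9]
```

```bash
python3 -m crank '[[[0,0,0.04],0],[[0,0,0],0],[[0,0,0],0]]' | grep -E 'pos|ft'

```

```text
ee_pos: [0.4986, 0.0036, 0.091]
ft_force: [-3.0, -0.8, 10.8]
```

```bash
python3 -m crank '[[[0,0.1,0],0],[[0,0.1,0],0],[[0,0,0],0]]' | grep -E 'pos|ft'

```

```text
ee_pos: [0.5042, 0.0053, 0.091]
ft_force: [-5.2, -1.0, 13.5]
```

```bash
python3 -m crank '[[[0,0.05,-0.03],0],[[0,0.05,0],0],[[0,0.05,0],0],[[0,0.05,0],0],[[0,0,0],0]]' | grep -E 'pos|ft'

```

```text
ee_pos: [0.5102, 0.0072, 0.092]
ft_force: [-2.2, -0.1, 10.5]
```

```bash
python3 -c "
from h import *
import cv2
st()
s=vision.camera('side'); cv2.imwrite('pics/s2.png',cv2.resize(s[140:250,225:355],None,fx=5,fy=5,interpolation=cv2.INTER_CUBIC)[:,:,::-1])"
```

```text
t 10.7 box xy z mm 0.2 59.0 92.0 F [-2.2 -0.1 10.5] toolY-YAW -0.05 tilt 0.06
```

View pics/s2.png

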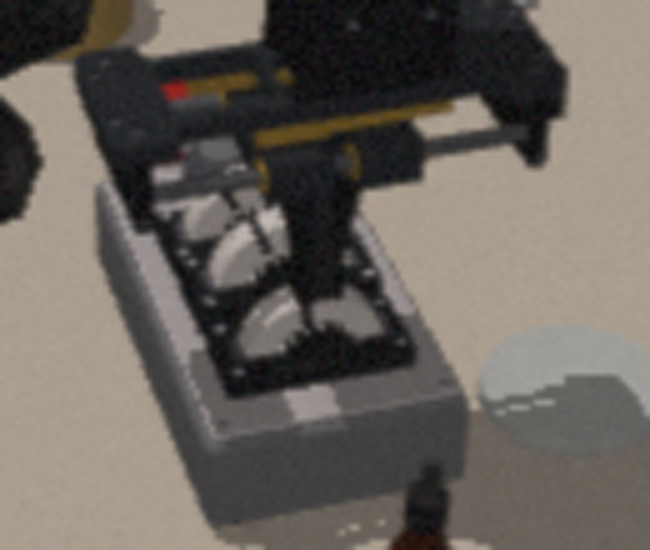

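The finger sits on wheel 1 and has carried its line along; the line is now near (305,305) by the fingertip. I'll keep dragging.

```bash
python3 -m crank '[[[0,0.05,0],0],[[0,0.05,0],0],[[0,0.05,0],0],[[0,0.05,0],0],[[0,0,0],0]]' | grep -E 'pos|ft'

```

```text
ee_pos: [0.516, 0.009, 0.092]
ft_force: [-1.9, 0.6, 10.7]
```

```bash
python3 -m crank '[[[0,0.05,0],0],[[0,0.05,0],0],[[0,0.05,0],0],[[0,0.05,0],0],[[0,0,0],0]]' | grep -E 'pos|ft'

```

```text
ee_pos: [0.5219, 0.0108, 0.092]
ft_force: [-0.9, 0.1, 9.9]
```

```bash
python3 -m crank '[[[0,0,-0.5],0],[[-0.3,0,-0.2],0],[[-0.7,0,0],0],[[-0.5,0.1,0],0],[[0,0,0],0],[[0,0,0],0]]' | grep -E 'pos|ft'
python3 -c "
from h import *
import cv2
to(.015,.014,.106)
s=vision.camera('side'); cv2.imwrite('pics/s3.png',cv2.resize(s[150:245,225:345],None,fx=6,fy=6,interpolation=cv2.INTER_CUBIC)[:,:,::-1])"
```

```text
ee_pos: [0.5372, -0.0309, 0.1121]
ft_force: [-0.5, 0.1, 0.7]
t 12.75 box xy z mm 14.6 14.6 112.1 F [-0.5  0.1  0.7] toolY-YAW -0.03 tilt 0.04
rows units [-0.022  0.013  0.202]
```

View pics/s3.png

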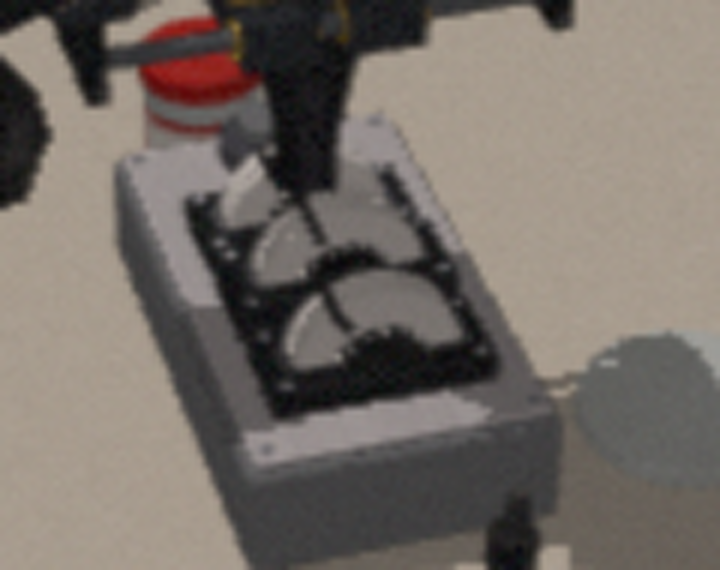

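The lines now run from (327,290) to (352,333) on wheel 1 and from (303,198) to (325,243) on wheel 2. I'll cast them onto the wheels' near faces.

```bash
cat >> h.py <<'E'
def face(uv,y):
    c,d=ray('side',uv); n=EY; t=(y-(c[:2]-C)@n)/(d[:2]@n); p=c+t*d
    return np.array([(p[:2]-C)@EX,p[2]])
def ang(a,b,y,o,f=6.):
    A,Bp=[face((p[0]/f+o[0]-.4,p[1]/f+o[1]-.4),y) for p in(a,b)]; d=A-Bp
    print('pts mm',(A*1e3).round(1),(Bp*1e3).round(1),'len',np.linalg.norm(d).round(4),'slope setting',round(3+np.degrees(np.arctan2(*d))/20,2),'rim-x setting',round(3+np.degrees(np.arcsin(np.clip(A[0]/.032,-1,1)))/20,2))
E
python3 -c "
from h import *
ang((327,290),(352,333),.067,(225,150))
ang((303,198),(325,243),.021,(225,150))
print('orig'); ang((388,240),(400,285),.067,(225,155)); ang((303,163),(322,212),.021,(225,155)); ang((263,122),(285,163),-.025,(225,155))"
```

```text
pts mm [ 20.8 103.5] [11.4 82.2] len 0.0234 slope setting 4.2 rim-x setting 5.03
pts mm [ 16.  111.4] [ 7.6 89.4] len 0.0236 slope setting 4.05 rim-x setting 4.5
orig
pts mm [ -1.8 107.5] [-6.7 86.4] len 0.0217 slope setting 3.65 rim-x setting 2.84
pts mm [ 16.  113.6] [ 8.7 90.1] len 0.0247 slope setting 3.86 rim-x setting 4.5
pts mm [ 18.2 102.2] [ 9.6 81.5] len 0.0223 slope setting 4.13 rim-x setting 4.73
```

```bash
python3 -c "
from h import *
for y in (.053,.06,.067): ang((327,290),(352,333),y,(225,150))
for y in (.007,.014): ang((303,198),(325,243),y,(225,150))
print('orig')
for y in (.053,.06): ang((388,240),(400,285),y,(225,155))
for y in (.007,.014): ang((303,163),(322,212),y,(225,155))
for y in (-.039,-.032): ang((263,122),(285,163),y,(225,155))"
```

```text
pts mm [16.5 92.5] [ 6.9 70.8] len 0.0238 slope setting 4.2 rim-x setting 4.55
pts mm [18.7 98. ] [ 9.1 76.5] len 0.0236 slope setting 4.2 rim-x setting 4.79
pts mm [ 20.8 103.5] [11.4 82.2] len 0.0234 slope setting 4.2 rim-x setting 5.03
pts mm [ 11.9 101.2] [ 3.3 78.8] len 0.024 slope setting 4.05 rim-x setting 4.09
pts mm [ 14.  106.3] [ 5.4 84.1] len 0.0238 slope setting 4.05 rim-x setting 4.29
orig
pts mm [-6.5 96.6] [-11.5  75.1] len 0.0221 slope setting 3.65 rim-x setting 2.41
pts mm [ -4.1 102.1] [-9.1 80.7] len 0.0219 slope setting 3.65 rim-x setting 2.63
pts mm [ 11.9 103.4] [ 4.5 79.5] len 0.0251 slope setting 3.86 rim-x setting 4.09
pts mm [ 13.9 108.5] [ 6.6 84.8] len 0.0249 slope setting 3.86 rim-x setting 4.29
pts mm [14.3 92.3] [ 5.6 71.4] len 0.0227 slope setting 4.13 rim-x setting 4.33
pts mm [16.2 97.2] [ 7.6 76.4] len 0.0225 slope setting 4.13 rim-x setting 4.52
```

```bash
python3 -m crank '[[[-0.02,0,0.13],0],[[0,0,0.1],0],[[0,0,0],0],[[0,0,0],0]]' | grep -E 'pos|ft'
python3 -m crank '[[[0,0,0.05],0],[[0,0,0],0],[[0,0,0],0]]' | grep -E 'pos|ft'

```

```text
ee_pos: [0.5376, -0.0319, 0.1054]
ft_force: [0.4, 0.2, 0.0]
ee_pos: [0.5376, -0.0319, 0.104]
ft_force: [0.1, -0.3, -0.3]
```

```bash
python3 -m crank '[[[0,0,0.05],0],[[0,0,0],0],[[0,0,0],0]]' | grep -E 'pos|ft'

```

```text
ee_pos: [0.5376, -0.032, 0.1024]
ft_force: [-0.7, 0.1, 0.3]
```

```bash
python3 -m crank '[[[0,0,0.04],0],[[0,0,0],0],[[0,0,0],0]]' | grep -E 'pos|ft'

```

```text
ee_pos: [0.5376, -0.0319, 0.1012]
ft_force: [0.4, -0.8, 0.2]
```

```bash
python3 -m crank '[[[0,0,0.04],0],[[0,0,0],0],[[0,0,0],0]]' | grep -E 'pos|ft'

```

```text
ee_pos: [0.5376, -0.0319, 0.1]
ft_force: [-0.1, 0.2, 0.1]
```

```bash
python3 -m crank '[[[0,0,0.04],0],[[0,0,0],0],[[0,0,0],0]]' | grep -E 'pos|ft'

```

```text
ee_pos: [0.5377, -0.0319, 0.0989]
ft_force: [-0.1, -0.4, 1.7]
```

```bash
python3 -m crank '[[[0,0,0.03],0],[[0,0,0],0],[[0,0,0],0]]' | grep -E 'pos|ft'

```

```text
ee_pos: [0.5377, -0.0319, 0.098]
ft_force: [-0.3, -0.4, 4.3]
```

```bash
python3 -m crank '[[[0,0,0.06],0],[[0,0,0.01],0],[[0,0,0],0],[[0,0,0],0]]' | grep -E 'pos|ft'

```

```text
ee_pos: [0.538, -0.0319, 0.0963]
ft_force: [-0.9, 1.1, 7.9]
```

```bash
python3 -m crank '[[[0,-0.06,0],0],[[0,-0.06,0],0],[[0,-0.03,0],0],[[0,0,0],0],[[0,0,0],0]]' | grep -E 'pos|ft'

```

```text
ee_pos: [0.5352, -0.0327, 0.097]
ft_force: [4.2, 1.6, 7.9]
```

```bash
python3 -m crank '[[[0,-0.06,0.03],0],[[0,-0.06,0],0],[[0,-0.06,0],0],[[0,0,0],0],[[0,0,0],0]]' | grep -E 'pos|ft'

```

```text
ee_pos: [0.5302, -0.0343, 0.0964]
ft_force: [3.4, 1.3, 11.1]
```

```bash
python3 -m crank '[[[0,-0.06,0],0],[[0,-0.06,0],0],[[0,-0.06,0],0],[[0,0,0],0]]' | grep -E 'pos|ft'

```

```text
ee_pos: [0.5249, -0.0359, 0.0964]
ft_force: [1.6, 0.6, 11.0]
```

```bash
python3 -m crank '[[[0,-0.06,0],0],[[0,-0.06,0],0],[[0,-0.06,0],0],[[0,0,0],0]]' | grep -E 'pos|ft'

```

```text
ee_pos: [0.5195, -0.0376, 0.0963]
ft_force: [0.8, 1.5, 11.5]
```

```bash
python3 -m crank '[[[0,-0.06,0],0],[[0,-0.06,0],0],[[0,-0.06,0],0],[[0,0,0],0]]' | grep -E 'pos|ft'

```

```text
ee_pos: [0.5137, -0.0394, 0.0958]
ft_force: [-0.0, -0.1, 8.7]
```

```bash
python3 -m crank '[[[0,0,-0.3],0],[[0,0.42,0],0],[[0,0,0],0],[[0,0,0.2],0],[[0,0,0.05],0],[[0,0,0.04],0],[[0,0,0],0],[[0,0,0],0]]' | grep -E 'pos|ft'

```

```text
ee_pos: [0.5252, -0.0359, 0.0959]
ft_force: [-2.8, -0.1, 13.6]
```

```bash
python3 -m crank '[[[0,-0.06,0],0],[[0,-0.06,0],0],[[0,-0.06,0],0],[[0,0,0],0]]' | grep -E 'pos|ft'

```

```text
ee_pos: [0.5212, -0.0372, 0.0963]
ft_force: [2.1, 0.7, 12.3]
```

```bash
python3 -m crank '[[[0,-0.06,0],0],[[0,-0.06,0],0],[[0,-0.05,0],0],[[0,0,0],0]]' | grep -E 'pos|ft'

```

```text
ee_pos: [0.5158, -0.0388, 0.096]
ft_force: [-0.3, 1.2, 11.2]
```

```bash
python3 -m crank '[[[0,0,-0.5],0],[[-0.5,0.2,0],0],[[-0.7,0.2,0],0],[[-0.33,0.16,0],0],[[0,0,0],0],[[0,0,0],0]]' | grep -E 'pos|ft'
python3 -c "
from h import *
to(.009,-.032,.1)"
```

```text
ee_pos: [0.5439, -0.0773, 0.11]
ft_force: [0.4, 0.7, 0.4]
t 21.55 box xy z mm 7.2 -31.6 110.0 F [0.4 0.7 0.4] toolY-YAW -0.02 tilt 0.05
rows units [-0.012  0.059  0.334]
```

```bash
python3 -m crank '[[[0,0.05,0.15],0],[[0,0,0.1],0],[[0,0,0],0],[[0,0,0],0]]' | grep -E 'pos|ft'
python3 -m crank '[[[0,0,0.05],0],[[0,0,0],0],[[0,0,0],0]]' | grep -E 'pos|ft'

```

```text
ee_pos: [0.5457, -0.0775, 0.1027]
ft_force: [0.7, -0.3, 0.0]
ee_pos: [0.5458, -0.0775, 0.1012]
ft_force: [-0.2, 0.0, -0.7]
```

```bash
python3 -m crank '[[[0,0,0.05],0],[[0,0,0],0],[[0,0,0],0]]' | grep -E 'pos|ft'

```

```text
ee_pos: [0.5458, -0.0775, 0.0997]
ft_force: [0.3, -0.5, 0.2]
```

```bash
python3 -m crank '[[[0,0,0.05],0],[[0,0,0],0],[[0,0,0],0]]' | grep -E 'pos|ft'

```

```text
ee_pos: [0.5458, -0.0774, 0.0982]
ft_force: [0.2, -0.3, -0.7]
```

```bash
python3 -m crank '[[[0,0,0.05],0],[[0,0,0],0],[[0,0,0],0]]' | grep -E 'pos|ft'

```

```text
ee_pos: [0.5458, -0.0775, 0.0967]
ft_force: [-0.5, 0.4, 0.2]
```

```bash
python3 -m crank '[[[0,0,0.04],0],[[0,0,0],0],[[0,0,0],0]]' | grep -E 'pos|ft'
python3 -m crank '[[[0,0,0.04],0],[[0,0,0],0],[[0,0,0],0]]' | grep -E 'pos|ft'

```

```text
ee_pos: [0.5457, -0.0774, 0.0955]
ft_force: [0.3, 0.7, -0.9]
ee_pos: [0.5458, -0.0775, 0.0944]
ft_force: [0.2, 0.4, 0.8]
```

```bash
python3 -m crank '[[[0,0,0.04],0],[[0,0,0],0],[[0,0,0],0]]' | grep -E 'pos|ft'

```

```text
ee_pos: [0.5459, -0.0774, 0.0933]
ft_force: [0.4, -0.4, 4.8]
```

```bash
python3 -m crank '[[[0,0,0.04],0],[[0,0,0],0],[[0,0,0],0]]' | grep -E 'pos|ft'

```

```text
ee_pos: [0.546, -0.0775, 0.0923]
ft_force: [-1.6, 0.8, 7.9]
```

```bash
python3 -m crank '[[[0,-0.06,0.03],0],[[0,-0.06,0],0],[[0,-0.06,0],0],[[0,0,0],0]]' | grep -E 'pos|ft'

```

```text
ee_pos: [0.5422, -0.0787, 0.0921]
ft_force: [1.8, 1.4, 8.1]
```

```bash
python3 -m crank '[[[0,-0.06,0],0],[[0,-0.06,0],0],[[0,-0.06,0],0],[[0,0,0],0]]' | grep -E 'pos|ft'

```

```text
ee_pos: [0.537, -0.0803, 0.0921]
ft_force: [1.7, 1.4, 7.9]
```

```bash
python3 -m crank '[[[0,-0.06,0],0],[[0,-0.06,0],0],[[0,-0.06,0],0],[[0,0,0],0]]' | grep -E 'pos|ft'

```

```text
ee_pos: [0.5316, -0.0819, 0.0919]
ft_force: [0.3, 1.1, 8.0]
```

```bash
python3 -m crank '[[[0,0,-0.6],0],[[-0.3,0,-0.6],0],[[-0.8,0,-0.6],0],[[-1,-0.1,-0.3],0],[[-1,-0.1,0],0],[[-1,-0.1,0],0],[[-1,-0.1,0],0],[[-1,-0.1,0],0],[[-0.9,0,0],0],[[0,0,0],0],[[0,0,0],0]]' | grep -E 'time|pos|ft'
python3 -c "
from h import *
import cv2
st()
for n,o in(('top',(250,175)),('side',(225,155))):
  s=vision.camera(n); cv2.imwrite(f'pics/{n}4.png',s[:,:,::-1])
a=[cv2.resize(cv2.imread(f'pics/{n}4.png')[o[1]:o[1]+95,o[0]:o[0]+100],None,fx=6 if n=='top' else 2,fy=6 if n=='top' else 2,interpolation=cv2.INTER_CUBIC) for n,o in(('top',(250,175)),('side',(225,155)))]
b=np.zeros((570,800,3),np.uint8); b[:,:600]=a[0]; b[:190,600:]=a[1]; cv2.imwrite('pics/c4.png',b)"
```

```text
time: 27.92
ee_pos: [0.5782, -0.2864, 0.1541]
ft_force: [0.1, 0.4, 0.3]
t 27.93 box xy z mm -22.3 -241.5 154.1 F [0.1 0.4 0.3] toolY-YAW -0.02 tilt 0.04
```

View pics/c4.png

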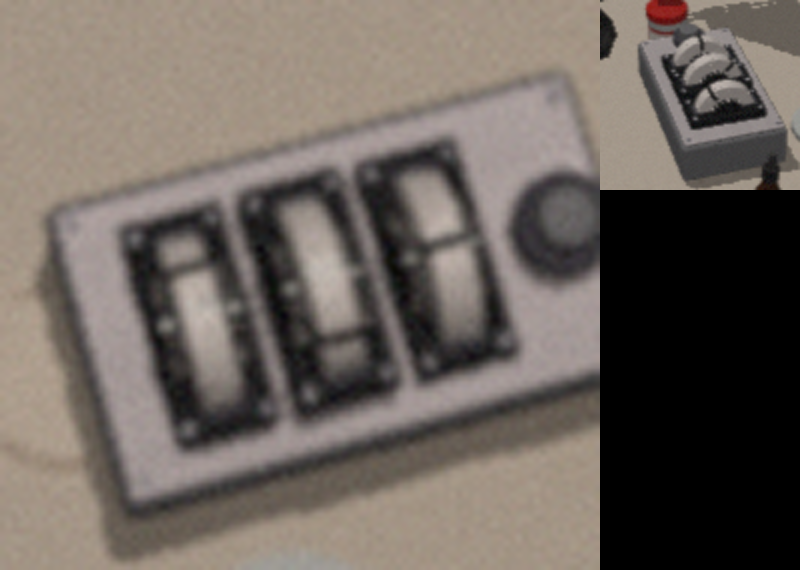

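The wheel lines are now at (187,265), (343,340) and (449,242). The thick "3" ticks show as pairs at (165,325)/(237,308), (291,287)/(360,270) and (410,258)/(480,240).

```bash
python3 - <<'E'
from h import *
D=lambda q:np.array([(q[:2]-C)@EX,(q[:2]-C)@EY])*1e3
for k,(y,top,p,ta,tb,old) in enumerate([(.06,.0948,(187,265),(165,325),(237,308),(203,326)),(.014,.0995,(343,340),(291,287),(360,270),(317,243)),(-.032,.094,(449,242),(410,258),(480,240),(434,202))]):
    tick=[D(plane('top',crop('top',t),top-.013)) for t in(ta,tb)]; dx=(tick[0]+tick[1])[0]/2e3
    for off in(0,dx):
        res=[]
        for q in(old,p):
            o,d=ray('top',crop('top',q)); cx=C+off*EX+y*EY
            o=o-np.array([*cx,top-.032]); ox,dx_=o[:2]@EX,d[:2]@EX
            a=dx_**2+d[2]**2;b=ox*dx_+o[2]*d[2];cc=ox**2+o[2]**2-.032**2
            t=(-b-np.sqrt(b*b-a*cc))/a
            res.append(round(3+np.degrees(np.arctan2(ox+t*dx_,o[2]+t*d[2]))/20,2))
        print(k+1,'off',round(off*1e3,1),'old,new',res,'tick y',tick[0].round(1),tick[1].round(1))
E
```

```text
1 off 0.0 old,new [np.float64(2.58), np.float64(4.83)] tick y [ 1.2 73.4] [ 0.  46.6]
1 off 0.6 old,new [np.float64(2.52), np.float64(4.75)] tick y [ 1.2 73.4] [ 0.  46.6]
2 off 0.0 old,new [np.float64(4.16), np.float64(0.74)] tick y [ 1.4 26.1] [0.5 0.2]
2 off 0.9 old,new [np.float64(4.06), np.float64(0.63)] tick y [ 1.4 26.1] [0.5 0.2]
3 off 0.0 old,new [np.float64(4.57), np.float64(3.04)] tick y [  0.5 -19.5] [ -0.1 -46.3]
3 off 0.2 old,new [np.float64(4.55), np.float64(3.02)] tick y [  0.5 -19.5] [ -0.1 -46.3]
```

```bash
python3 -m crank '[[[1,0.1,0],0],[[1,0.1,0],0],[[1,0.1,0],0],[[1,0.1,0],0],[[1,0.1,0],0],[[1,0.1,0.1],0],[[1,0.1,0.2],0],[[1,0,0.3],0],[[0.5,0,0.5],0],[[0,0,0.3],0],[[0,0,0],0],[[0,0,0],0]]' | grep -E 'pos|ft'
python3 -c "
from h import *
to(-.002,.014,.1005)"
```

```text
ee_pos: [0.523, -0.0388, 0.1123]
ft_force: [-0.5, -0.3, 0.6]
t 29.52 box xy z mm -1.3 11.3 112.3 F [-0.5 -0.3  0.6] toolY-YAW -0.14 tilt 0.03
rows units [ 0.089 -0.024  0.392]
```

```bash
python3 -m crank '[[[0.09,-0.03,0.15],0],[[0,0,0.2],0],[[0,0,0.06],0],[[0,0,0.04],0],[[0,0,0],0],[[0,0,0],0]]' | grep -E 'pos|ft'

```

```text
ee_pos: [0.5209, -0.0352, 0.0987]
ft_force: [-2.3, -0.8, 5.4]
```

```bash
python3 -m crank '[[[0,0,0.04],0],[[0,0,0.02],0],[[0,0,0],0],[[0,0,0],0]]' | grep -E 'pos|ft'

```

```text
ee_pos: [0.5213, -0.0351, 0.0974]
ft_force: [-3.7, -0.3, 8.4]
```

```bash
python3 -m crank '[[[0,0,0.02],0],[[0,0.04,0],0],[[0,0.04,0],0],[[0,0.03,0],0],[[0,0,0],0],[[0,0,0],0]]' | grep -E 'pos|ft'

```

```text
ee_pos: [0.5248, -0.0341, 0.0971]
ft_force: [-2.9, 0.7, 10.1]
```

```bash
python3 -m crank '[[[0,0,-0.5],0],[[0.5,-0.05,0],0],[[0.7,-0.05,0],0],[[0.33,0,0],0],[[0,0,0],0],[[0,0,0],0]]' | grep -E 'pos|ft'
python3 -c "
from h import *
to(-.002,.06,.0955)"
```

```text
ee_pos: [0.5078, 0.0082, 0.1111]
ft_force: [-0.3, -0.0, -0.1]
t 32.27 box xy z mm -1.8 60.7 111.1 F [-0.3 -0.  -0.1] toolY-YAW -0.07 tilt 0.02
rows units [-0.024 -0.006  0.521]
```

```bash
python3 -m crank '[[[-0.02,0,0.25],0],[[0,0,0.25],0],[[0,0,0.05],0],[[0,0,0.05],0],[[0,0,0],0],[[0,0,0],0]]' | grep -E 'pos|ft'

```

```text
ee_pos: [0.5079, 0.0078, 0.0935]
ft_force: [-1.4, -1.9, 6.2]
```

```bash
python3 -m crank '[[[0,0,0.04],0],[[0,0,0],0],[[0,0,0],0]]' | grep -E 'pos|ft'

```

```text
ee_pos: [0.5081, 0.0078, 0.0926]
ft_force: [-2.9, -0.3, 9.9]
```

Drag 2.4 mm, lift, and go off to the right to check from the top again.

```bash
python3 -m crank '[[[0,0.04,0],0],[[0,0.04,0],0],[[0,0,0],0],[[0,0,0],0]]' | grep -E 'pos|ft'
python3 -m crank '[[[0,0,-0.5],0],[[-0.3,0,-0.6],0],[[-0.8,0,-0.6],0],[[-1,0,-0.3],0],[[-1,0,0],0],[[-1,0,0],0],[[-1,0,0],0],[[-1,-0.1,0],0],[[-1,-0.1,0],0],[[-1,-0.1,0],0],[[-1,0,0],0],[[-0.8,0,0],0]]' | grep -E 'time|pos|ft'
python3 -m crank '[[[-0.3,0,0],0],[[0,0,0],0]]' | grep -E 'time|pos'
python3 -c "
from h import *
import cv2
s=vision.camera('top'); cv2.imwrite('pics/c5.png',cv2.resize(s[175:270,250:370,::-1],None,fx=6,fy=6,interpolation=cv2.INTER_CUBIC))"
```

```text
ee_pos: [0.5106, 0.0086, 0.0927]
ft_force: [-1.9, -1.5, 9.1]
time: 35.4
ee_pos: [0.5897, -0.2784, 0.1524]
ft_force: [-0.3, 0.2, -0.1]
time: 35.65
ee_pos: [0.5922, -0.286, 0.152]
```

View pics/c5.png

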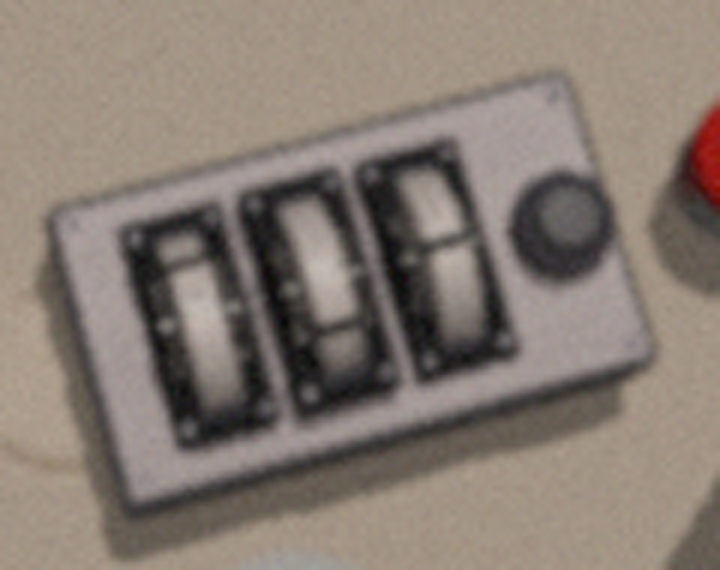

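The lines are at about (185,258), (340,327) and (448,242). I'll measure them sub-pixel with a darkness profile along each wheel.

```bash
python3 - <<'E'
from h import *
import cv2
g=cv2.GaussianBlur(cv2.imread('pics/c5.png',0).astype(np.float32),(0,0),2)
for k,(y,top,p,off) in enumerate([(.06,.0948,(185,258),.0006),(.014,.0995,(340,327),.0009),(-.032,.094,(448,242),.0002)]):
    w=g[p[1]-18:p[1]+19]
    ac=np.array([-1,1])[None]  # line tilt in image ~ -16deg
    s=np.arange(-18,19); prof=np.mean([[g[int(round(p[1]+i-0.28*j)),p[0]+j] for i in s] for j in range(-10,11,2)],0)
    d=np.clip(np.percentile(prof,70)-prof-15,0,None)*(abs(s)<13); c=(d*s).sum()/d.sum()
    for o_ in(0,off):
        o,dd=ray('top',crop('top',(p[0],p[1]+c))); o=o-np.array([*(C+o_*EX+y*EY),top-.032]); ox,dx=o[:2]@EX,dd[:2]@EX
        a=dx**2+dd[2]**2;b=ox*dx+o[2]*dd[2];cc=ox**2+o[2]**2-.032**2;t=(-b-np.sqrt(b*b-a*cc))/a
        print(k+1,'row shift',round(c,1),'setting',round(3+np.degrees(np.arctan2(ox+t*dx,o[2]+t*dd[2]))/20,2))
E
```

```text
1 row shift 4.2 setting 4.98
1 row shift 4.2 setting 4.9
2 row shift 0.0 setting 1.25
2 row shift 0.0 setting 1.16
3 row shift -0.8 setting 3.07
3 row shift -0.8 setting 3.05
```

```bash
python3 - <<'E'
from h import *
import cv2
def fit(k,top,y,o_,q):
    o,dd=ray('top',crop('top',q)); o=o-np.array([*(C+o_*EX+y*EY),top-.032]); ox,dx=o[:2]@EX,dd[:2]@EX
    a=dx**2+dd[2]**2;b=ox*dx+o[2]*dd[2];cc=ox**2+o[2]**2-.032**2;t=(-b-np.sqrt(b*b-a*cc))/a
    return round(3+np.degrees(np.arctan2(ox+t*dx,o[2]+t*dd[2]))/20,2)
for f,P in(('c4',[(187,265),(343,340),(449,242)]),('c5',[(185,258),(340,327),(448,242)])):
    g=cv2.GaussianBlur(cv2.imread(f'pics/{f}.png',0).astype(np.float32),(0,0),1.5)
    for k,p in enumerate(P):
        y,top,off=[(.06,.0948,.0006),(.014,.0995,.0009),(-.032,.094,.0002)][k]
        s=np.arange(-18,19); prof=np.mean([[g[int(round(p[1]+i-0.28*j)),p[0]+j] for i in s] for j in range(-10,11,2)],0)
        i=9+np.argmin(prof[9:28]); c=s[i]
        print(f,k+1,'row',p[1]+c,'setting',fit(k,top,y,off,(p[0],p[1]+c)),'top+3mm',fit(k,top+.003,y,off,(p[0],p[1]+c)),prof[6:31:2].round().astype(int))
E
```

```text
c4 1 row 267 setting 4.67 top+3mm 4.61 [142 138 132 123 113 101  92  87  89  98 111 126 141]
c4 2 row 337 setting 0.75 top+3mm 0.71 [109  95  83  73  67  67  73  83  94 104 112 116 117]
c4 3 row 241 setting 3.05 top+3mm 3.01 [151 139 124 109  96  90  91  99 113 128 143 155 164]
c5 1 row 262 setting 4.91 top+3mm 4.85 [135 135 134 130 123 114 104  95  91  92 100 112 125]
c5 2 row 327 setting 1.16 top+3mm 1.12 [136 124 109  93  79  69  67  72  82  94 105 113 119]
c5 3 row 241 setting 3.06 top+3mm 3.02 [154 142 128 112  99  91  90  97 109 125 140 153 162]
```

All three are inside the window: about 4.9, 1.15 and 3.05. Wheel 2's margin is the slimmest and there is time, so I'll nudge it back about 1.3 mm.

```bash
python3 -m crank '[[[1,-0.1,0],0],[[1,-0.1,0],0],[[1,0,0],0],[[1,0,0],0],[[1,0,0],0],[[1,0,0.1],0],[[1,0,0.2],0],[[1,0,0.3],0],[[0.55,0,0.5],0],[[0,0,0.2],0],[[0,0,0],0],[[0,0,0],0]]' | grep -E 'pos|ft'
python3 -c "
from h import *
to(.001,.014,.1005)"
```

```text
ee_pos: [0.5109, -0.0441, 0.1132]
ft_force: [0.3, 0.1, 0.7]
t 37.2 box xy z mm -14.4 9.9 113.2 F [0.3 0.1 0.7] toolY-YAW -0.14 tilt 0.04
rows units [0.14  0.514 0.424]
```

```bash
python3 -m crank '[[[0.14,0.51,0],0],[[0,0,0.2],0],[[0,0,0.15],0],[[0,0,0.06],0],[[0,0,0.05],0],[[0,0,0],0],[[0,0,0],0]]' | grep -E 'pos|ft'

```

```text
ee_pos: [0.5237, -0.0345, 0.0993]
ft_force: [-2.2, -1.0, 3.2]
```

```bash
python3 -m crank '[[[0,0,0.05],0],[[0,0,0.02],0],[[0,0,0],0],[[0,0,0],0]]' | grep -E 'pos|ft'

```

```text
ee_pos: [0.5244, -0.0343, 0.0976]
ft_force: [-2.0, -0.5, 8.7]
```

```bash
python3 -m crank '[[[0,0,0.02],0],[[0,-0.05,0],0],[[0,-0.05,0],0],[[0,0,0],0],[[0,0,0],0]]' | grep -E 'pos|ft'

```

```text
ee_pos: [0.5231, -0.0347, 0.0977]
ft_force: [2.3, 1.2, 7.1]
```

```bash
python3 -m crank '[[[0,-0.03,0.02],0],[[0,0,0],0],[[0,0,0],0]]' | grep -E 'pos|ft'
python3 -m crank '[[[0,0,-0.5],0],[[-0.3,0,-0.6],0],[[-0.8,0,-0.6],0],[[-1,0.1,-0.3],0],[[-1,0.1,0],0],[[-1,0.1,0],0],[[-1,0,0],0],[[-1,0,0],0],[[-1,0,0],0],[[-1,0,0],0],[[-0.6,0,0],0],[[0,0,0],0]]' | grep -E 'time|pos|ft'
python3 - <<'E'
from h import *
import cv2
s=vision.camera('top'); cv2.imwrite('pics/c6.png',cv2.resize(s[175:270,250:370,::-1],None,fx=6,fy=6,interpolation=cv2.INTER_CUBIC))
def fit(top,y,o_,q):
    o,dd=ray('top',crop('top',q)); o=o-np.array([*(C+o_*EX+y*EY),top-.032]); ox,dx=o[:2]@EX,dd[:2]@EX
    a=dx**2+dd[2]**2;b=ox*dx+o[2]*dd[2];cc=ox**2+o[2]**2-.032**2;t=(-b-np.sqrt(b*b-a*cc))/a
    return round(3+np.degrees(np.arctan2(ox+t*dx,o[2]+t*dd[2]))/20,2)
g=cv2.GaussianBlur(cv2.imread('pics/c6.png',0).astype(np.float32),(0,0),1.5)
for k,p in enumerate([(185,258),(341,329),(448,242)]):
    y,top,off=[(.06,.0948,.0006),(.014,.0995,.0009),(-.032,.094,.0002)][k]
    s=np.arange(-18,19); prof=np.mean([[g[int(round(p[1]+i-0.28*j)),p[0]+j] for i in s] for j in range(-10,11,2)],0)
    c=s[9+np.argmin(prof[9:28])]
    print(k+1,'row',p[1]+c,'setting',fit(top,y,off,(p[0],p[1]+c)),fit(top,y,0,(p[0],p[1]+c)))
to(0,-.082,.09)
E
```

```text
ee_pos: [0.5225, -0.0349, 0.0973]
ft_force: [1.2, 1.3, 9.4]
time: 41.08
ee_pos: [0.6058, -0.2831, 0.1558]
ft_force: [-0.1, 0.1, 0.7]
1 row 262 setting 4.91 5.0
2 row 330 setting 1.04 1.13
3 row 241 setting 3.06 3.08
t 41.12 box xy z mm 5.8 -245.4 155.7 F [ 0.7  0.3 -0.4] toolY-YAW -0.07 tilt 0.03
rows units [ 5.447 -0.198  2.194]
```

Settings read about 4.9–5.0, 1.05–1.1 and 3.05, so I'll go to the button.

```bash
python3 -m crank '[[[1,0,0],0],[[1,0,0],0],[[1,-0.1,0],0],[[1,-0.1,0.2],0],[[1,0,0.4],0],[[0.45,0,0.5],0],[[0,0,0.6],0],[[0,0,0.4],0],[[0,0,0],0],[[0,0,0],0]]' | grep -E 'pos|ft'
python3 -c "
from h import *
to(0.001,-.083,.08)"
```

```text
ee_pos: [0.5522, -0.1287, 0.0931]
ft_force: [0.1, 0.2, 0.5]
t 42.38 box xy z mm -0.2 -83.2 93.1 F [0.1 0.2 0.5] toolY-YAW -0.11 tilt 0.03
rows units [0.006 0.039 0.435]
```

```bash
python3 -m crank '[[[0,0.04,0.2],0],[[0,0,0.13],0],[[0,0,0],0],[[0,0,0],0]]' | grep -E 'pos|ft'
python3 -m crank '[[[0,0,0.1],0],[[0,0,0],0],[[0,0,0],0]]' | grep -E 'pos|ft'
python3 -m crank '[[[0,0,0.1],0],[[0,0,0],0],[[0,0,0],0]]' | grep -E 'pos|ft'

```

```text
ee_pos: [0.5531, -0.1273, 0.083]
ft_force: [-0.2, -0.2, -0.4]
ee_pos: [0.5531, -0.1273, 0.0799]
ft_force: [0.9, -0.0, 0.4]
ee_pos: [0.5533, -0.1273, 0.0771]
ft_force: [0.5, -0.1, 1.5]
```

```bash
python3 -m crank '[[[0,0,0.1],0],[[0,0,0],0],[[0,0,0],0]]' | grep -E 'pos|ft'

```

```text
ee_pos: [0.5533, -0.1274, 0.0741]
ft_force: [0.9, 0.3, 3.5]
```

```bash
python3 -m crank '[[[0,0,0.08],0],[[0,0,0],0],[[0,0,0],0]]' | grep -E 'pos|ft'

```

```text
ee_pos: [0.5534, -0.1274, 0.0723]
ft_force: [-2.7, 0.7, 13.6]
```

The button is at its stop (13.6 N after about 5 mm). I'll release it and back off.

```bash
python3 -m crank '[[[0,0,0],0],[[0,0,-0.3],0],[[0,0,-0.8],0],[[0,0,-1],0],[[0,0,-1],0],[[0,0,0],0],[[0,0,0],0]]' | grep -E 'time|pos|ft'
python3 -c "
from bench import r
print(r.close_job())"
```

```text
time: 45.25
ee_pos: [0.5525, -0.1271, 0.1637]
ft_force: [-0.2, 0.1, -0.4]
the job is handed in; nothing more can be done
None
```

The job is handed in at about 45 s: camera readings put the wheels at about 4.9, 1.05 and 3.05 (target 5, 1, 3), then I pushed the load button to its stop (last reading 13.6 N) and backed the arm clear; the highest force I read on a wheel was 13.6 N, and I did not photograph the button or the other items afterwards.

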